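# Free the spice jar's place in the caddy

### The job

Someone has left the little dropper bottle in the spice jar's place in the wooden caddy. Take the dropper bottle out and stand it upright on a free patch of worktop, then stand the spice jar upright on the floor of the bay you have emptied. Leave the salt shaker and the tin in their bays, and everything else where it is.

Things in the scene. Friction and masses are not known exactly. Their poses are not given: they have to be found in the camera images.
- caddy: fixed low wooden caddy, open above, 72 x 208 x 30 mm high, walls and floor 4 mm; three square bays in a row, 64 x 64 mm inside, 26 mm deep. Origin: centre of its underside; x across, y along the row, z up; bay centres at y = -68, 0, +68 mm, floors at z = 4 mm. The bays hold dropper bottle, salt shaker and tin, in any order; bottle and spice jar do not fit one bay together
- dropper: small brown glass bottle with a black dropper cap, loose, about 0.07 kg, 102 mm high; its round body is 33 mm in diameter up to 70 mm above the underside, the cap narrower. Origin: centre of its underside; z up along the bottle. At the start it stands upright in one bay of the caddy
- spice_jar: round spice jar with a red cap and a green label, loose, about 0.11 kg, 45 mm in diameter over its whole height, 109 mm high. Origin: centre of its underside; z up along the jar. At the start it stands upright on the worktop to the right of the caddy
- mill: salt shaker, clear with a grey top, loose, 44 mm in diameter, 90 mm high, standing in one bay; origin: centre of its underside, z up. It stays there
- tin: tin can with a paper label, loose, 57 mm in diameter, 72 mm high, standing in one bay; origin: centre of its underside, z up. It stays there
- mandarin: mandarin, loose, 49 mm in diameter, 48 mm high, on the worktop behind the spice jar; origin: centre of its underside at the start. Bystander
- tub: tapered yoghurt tub, loose, 72 mm in diameter, 71 mm high, on the worktop behind the spice jar; origin: centre of its underside, z up. Bystander. In front of these, the worktop between the spice jar and the caddy is free: a strip at least 100 mm wide

How it is judged:
On the way:
1. the dropper bottle is out of the caddy, standing upright on the worktop and let go (height (world z) of dropper below 0.003 m and angle between dropper's own z axis and vertical below 0.17 rad and linear speed of dropper below 0.02 m/s and contact force between the fingers and dropper below 0.1 N), for 0.2 s.
At the end, for the whole second after the job is handed in: the spice jar stands on the floor of the emptied bay (underside 1 to 9 mm above the caddy's, within 16 mm of the row's centre line); the dropper bottle stands on the worktop itself (underside within 3 mm of it); both upright within 10 degrees, released and at rest (all of step 1 and x of spice_jar in the frame of caddy between -0.016 and 0.016 m and y of spice_jar in the frame of caddy between -0.085 and 0.085 m and z of spice_jar in the frame of caddy between 0.001 and 0.009 m and angle between spice_jar's own z axis and vertical below 0.17 rad and linear speed of spice_jar below 0.02 m/s and contact force between the fingers and spice_jar below 0.1 N); the robot touches nothing.
It fails at once if the salt shaker, tin, mandarin or tub is shifted by more than 30 mm (distance of any of mill, tin, mandarin, tub from where it was at the start of the episode above 0.03 m).
It fails at once if the salt shaker, tin or tub is tipped by more than 30 degrees (angle between any of mill, tin, tub's own z axis and vertical above 0.52 rad).
It also fails if it takes over 64 s, if anything falls off the work surface, if the arm or the gripper's body presses on something with over 40 N, if the wrist force passes 120 N, or if a joint passes its speed limit or range.

### The arm

A 6-joint arm with a two-finger parallel gripper is mounted at the origin on a cart in front of the work surface, level with it; the furniture and walls round the work are solid. World frame = base frame: x ahead of the robot, y to its left, z up, the work surface at z = 0. Lengths are in m, angles in rad, forces in N, time in s.
With the tool pointing down it reaches from about 0.35 to 0.875 m from the base axis. Payload 4.2 kg.
Tool frame: the origin (TCP) lies on the centre line of the jaws, within the pads' length; the fingertips stand 22 mm ahead of it and the grasp point (between the pads) lies 3 mm ahead of it; z points along the fingers, y is the line along which they close (so a half turn about z gives the same grasp; the last joint's range is limited). The gripper opens to 87 mm and grips with 3 to 60 N. Pads are 19 mm wide; open, the fingers measure 117 mm over their backs; the gripper's body (75 mm by 190 mm) begins 51 mm behind the grasp point.
Start: joints at [-0.918, 0.385, 0.008, 0, -1.194, -0.259], TCP at [0.24, -0.577, 0.245] pointing down, gripper open.
Joint ranges: [-3.14, 3.14], [-1.21, 2.06], [-1.07, 1.41], [-3.16, 2.05], [-2.99, -0.16], [-3.1, 3.1]. Speed limits (rad/s): [2.79, 2.79, 3.14, 3.14, 3.14, 3.14].

### API

Orientations are given as a unit quaternion [w, x, y, z].
In Python, from station import * gives the robot as it stands. The module is installed in compiled form; this text tells all that it offers.
- The arm moves only by the tool move_arm, never from a script. Its argument "series" is a list of rows, each a list of 7 numbers: the shift along the tool's x, y, z each as a share of 0.03 m, from -1 to 1, then the turn, a rotation vector about the tool's x, y, z each as a share of 8 degrees, from -1 to 1, then the opening, from 0 (shut) to 1 (fully open). In form: [[dx, dy, dz, wx, wy, wz, claw], ...]. A call has exactly 10 rows; each row shifts and turns the commanded pose from where the row before left it, along the tool's axes as they then stand; what a row does not reach is not made up. A row lasts 1/8 s, in which the tool goes at most 62.5 mm and 10.7 degrees, less where a joint would pass 70% of its speed; a pose out of reach is approached as far as the arm can. A call with a number of a shift or a turn outside -1 to 1 is refused whole. A call with a gripper value outside its range is refused whole. The fingers move at their own pace and stop on an object; "squeeze" is the grip in N (left out, the last holds). Time passes only in rows, so rows that do not move let the fingers close, or fill a call up. It gives the time, the measured TCP pose, the force, the opening and the grip force at its end, in the units of the state.
- get_state(): the state, without advancing time (a new reading comes with each control period).
- grab_frame(name): name is "side" or "top" or "wrist"; returns a dict with "color" (420x560x3 uint8, blue, green, red), "fov_y" (degrees; the focal length in pixels is half the picture's height over the tangent of half this angle, whatever the lens; pixels are square), "cx", "cy" (the principal point, pixels), "dist" ([k1, k2, p1, p2, k3] as OpenCV has them; the pictures are not rectified), "extrinsics" (4x4, takes a point from camera to world coordinates). Camera axes: x right, y down, z forward; pixel columns grow to the right and rows downward; lengths in m; the calibration is good to about 2 mm. A picture is of the moment at which its call begins. There is no depth.
- job_done(): hands the job in; it is judged then, once.
Trained networks look in the newest picture that a camera, given by its name, has taken for a name from the list of things; names that differ only in an ending like _2 or _b are one class to them, and where a whole thing is asked for, a point or a joint stands for the part that bears it (a point fixed in the world has none). Each returns a list of dicts, best first, with "p" (0 to 1); they miss things now and then, are a little off and sometimes report something else, mostly with a low value. They report only what shows in the picture. A call takes as long as a camera call.
- cut_out(camera, target): "pixels" (420x560 bool, what is visible of it) and "location" ([column, row] in pixels, amid what is visible of it).
The state is a dict: "time": time; "qpos": joint angles; "dq": joint speeds; "joint_torque": joint torques, N m; "eef_pos": TCP position; "orientation": TCP orientation; "force": force on the tool from outside, world axes, zero at the start; "ft_torque": the same for the moment, N m; "width": finger opening in m; "grasp_force": force on a finger pad.
Only numpy, scipy, OpenCV 4.12 (cv2) and the standard library are available. Lean on these libraries where they do the work, as an engineer would, in place of code of your own. Each camera call takes 0.05 s, during which the arm holds its last target. There are 200 camera calls.

## Working session

There is one attempt and no reset: what is moved stays moved. The work goes in short steps, Python scripts to look and compute and a tool call to move; the robot and the scene stay as the last step left them, time stands still between calls to the robot, and variables do not carry over. Pictures are saved under pics/ and viewed, at most 10 in all, crops included, and the job is handed in when it is done.

Besides the shell and the picture viewer there is one more tool, called after ">>>" as name(argument=value, ...) on one line, values as JSON. move_arm: Moves the arm, as the interface text tells. Shift numbers are shares of 0.03 m and turn numbers shares of 8 degrees, none past 1 either way. Its arguments: {"type":"object","properties":{"series":{"type":"array","items":{"type":"array","items":{"type":"number"}}},"squeeze":{"type":"number"}},"required":["series"]}

```bash
mkdir -p pics
cat > h.py <<'E'
from station import *
import numpy as np, cv2
from scipy.spatial.transform import Rotation as R
def K(f):
    h=f["color"].shape[0]; fl=h/2/np.tan(np.radians(f["fov_y"])/2)
    return np.array([[fl,0,f["cx"]],[0,fl,f["cy"]],[0,0,1]])
def ray(f,uv):
    p=cv2.undistortPoints(np.array([[uv]],float),K(f),np.array(f["dist"],float))[0,0]
    E=np.array(f["extrinsics"]); d=E[:3,:3]@np.array([p[0],p[1],1]); return E[:3,3],d
def onz(f,uv,z):
    o,d=ray(f,uv); return o+d*(z-o[2])/d[2]
def proj(f,P):
    E=np.linalg.inv(np.array(f["extrinsics"])); r=cv2.Rodrigues(E[:3,:3])[0]
    return cv2.projectPoints(np.array(P,float).reshape(-1,3),r,E[:3,3],K(f),np.array(f["dist"],float))[0][:,0]
E
python3 - <<'E'
from h import *
s=get_state(); print(s["time"],s["eef_pos"],s["orientation"],s["width"])
for c in ["top","side"]:
    f=grab_frame(c); cv2.imwrite(f"pics/{c}0.png",f["color"]); E=np.array(f["extrinsics"]); print(c,E.round(3).tolist(),f["fov_y"])
    for t in ["dropper","spice_jar","mill","tin","mandarin","tub","caddy"]:
        for r in cut_out(c,t)[:2]:
            ys,xs=np.nonzero(r["pixels"]); print(t,round(r["p"],2),np.round(r["location"]),xs.min(),xs.max(),ys.min(),ys.max(), onz(f,r["location"],0).round(3))
E
```

```text
0.0 [ 0.23961879 -0.57664554  0.24345743] [-2.43818283e-04 -1.95525286e-01  9.80698054e-01  1.06297473e-03] 0.08696432905960788
top [[-0.126, -0.969, 0.213, 0.372], [-0.992, 0.123, -0.025, 0.041], [-0.002, -0.215, -0.977, 1.09], [0.0, 0.0, 0.0, 1.0]] 45.25424549627175
dropper 0.84 [250. 218.] 245 261 209 228 [0.595 0.09  0.   ]
dropper 0.27 [222. 226.] 207 237 210 241 [0.586 0.154 0.   ]
spice_jar 0.8 [386. 225.] 366 397 210 239 [ 0.543 -0.204  0.   ]
mill 0.78 [192. 236.] 178 202 225 247 [0.571 0.22  0.   ]
tin 0.8 [222. 225.] 207 237 210 241 [0.588 0.153 0.   ]
mandarin 0.57 [332. 161.] 322 343 148 170 [ 0.703 -0.109  0.   ]
mandarin 0.39 [236. 230.] 172 274 199 258 [0.573 0.125 0.   ]
tub 0.65 [372. 139.] 358 392 121 157 [ 0.743 -0.207  0.   ]
tub 0.5 [235. 234.] 172 273 199 258 [0.564 0.126 0.   ]
caddy 0.96 [235. 228.] 172 274 200 259 [0.577 0.124 0.   ]
side [[-0.982, -0.109, 0.152, 0.434], [-0.187, 0.626, -0.758, 0.828], [-0.012, -0.773, -0.635, 0.715], [0.0, 0.0, 0.0, 1.0]] 42.62906939574373
dropper 0.71 [290. 218.] 276 294 201 228 [0.594 0.004 0.   ]
spice_jar 0.68 [329. 148.] 319 340 123 173 [ 0.548 -0.271  0.   ]
mill 0.68 [283. 279.] 271 295 256 298 [0.575 0.174 0.   ]
tin 0.91 [283. 246.] 267 299 227 271 [0.592 0.088 0.   ]
mandarin 0.58 [247. 172.] 240 261 161 182 [ 0.719 -0.136  0.   ]
tub 0.79 [250. 142.] 234 264 124 160 [ 0.744 -0.262  0.   ]
caddy 0.9 [295. 284.] 261 305 220 311 [0.551 0.183 0.   ]
```

Run:
```python
import cv2
a=cv2.imread("pics/top0.png")[100:280,150:420]; b=cv2.imread("pics/side0.png")[90:330,200:380]
cv2.imwrite("pics/t.png",cv2.resize(a,None,fx=2.9,fy=2.9,interpolation=2)); cv2.imwrite("pics/s.png",cv2.resize(b,None,fx=2.5,fy=2.5,interpolation=2))
```

```text
(no output)
```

View pics/t.png

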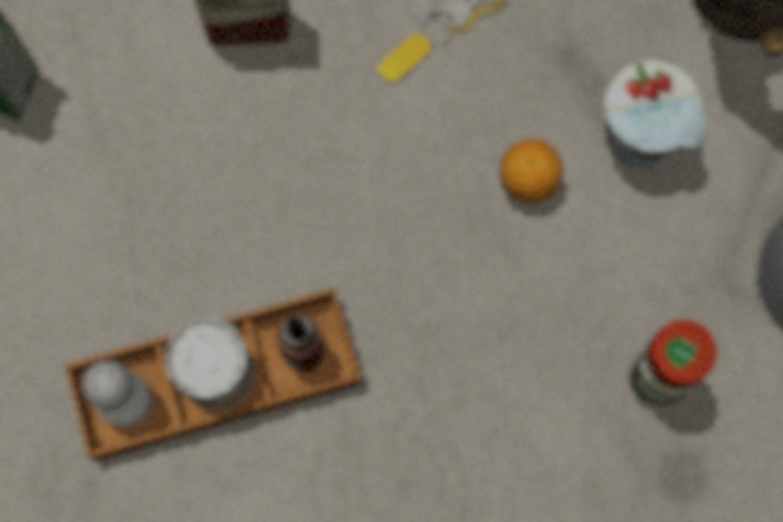

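View pics/s.png

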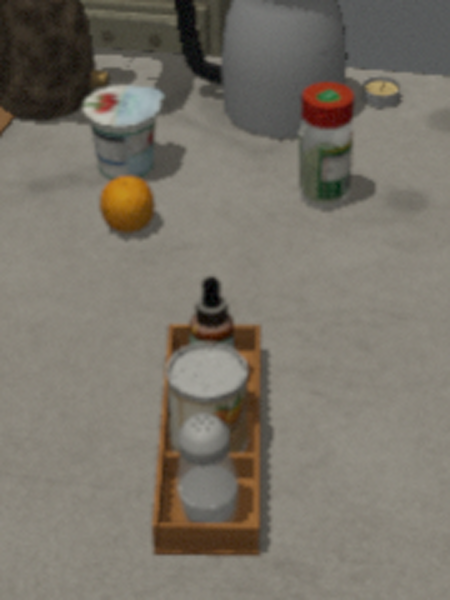

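The top view shows mill, tin and dropper in the caddy from left to right. The dropper (tip about (252,212)) is in the right-hand bay, and the jar's cap is at about (385,221). The side view agrees, with the dropper tip at about (284,203) and the jar top at about (331,128).

```bash
cat > fit.py <<'E'
from h import *
from scipy.optimize import minimize
def model(prof,x,y,z0=0):
    a=np.linspace(0,2*np.pi,24,endpoint=False)
    return [np.array([[x+r*np.cos(t),y+r*np.sin(t),z0+z] for r,z in seg for t in a]) for seg in zip(prof[:-1],prof[1:])]
def sil(f,prof,x,y,z0,S=4):
    m=np.zeros((420*S,560*S),np.uint8)
    for P in model(prof,x,y,z0):
        cv2.fillConvexPoly(m,cv2.convexHull(((proj(f,P)+.5)*S).astype(np.int32)),1)
    return cv2.resize(m.astype(np.float32),(560,420),interpolation=cv2.INTER_AREA)
E
python3 - <<'E'
from fit import *
from scipy.optimize import least_squares
F={c:grab_frame(c) for c in ["top","side"]}
def tri(d):
    A=[];b=[]
    for c,uv in d.items():
        o,v=ray(F[c],uv); v/=np.linalg.norm(v); M=np.eye(3)-np.outer(v,v); A.append(M);b.append(M@o)
    return np.linalg.lstsq(np.vstack(A),np.hstack(b),rcond=None)[0].round(4)
print("dropper tip",tri({"top":(251.7,212.4),"side":(284.4,203)}), onz(F["top"],(251.7,212.4),.102).round(4),onz(F["side"],(284.4,203),.102).round(4))
print("jar top",tri({"top":(385.5,221.4),"side":(331.2,128)}), onz(F["top"],(385.5,221.4),.109).round(4),onz(F["side"],(331.2,128),.109).round(4))
# silhouette fits
for n,prof,x0,z0 in [("spice_jar",[(.0225,0),(.0225,.109)],(.543,-.19),0),("mandarin",[(.015,.004),(.0245,.024),(.015,.044)],(.69,-.1),0),("tub",[(.028,0),(.036,.071)],(.71,-.19),0)]:
    ms={}
    for c in F:
        ms[c]=cut_out(c,n)[0]["pixels"].astype(np.float32)
    g=lambda p,cs:sum(1-np.minimum(ms[c],s).sum()/np.maximum(ms[c],s).sum() for c in cs for s in [sil(F[c],prof,p[0],p[1],z0)])
    for cs in (["top"],["side"],["top","side"]):
        r=minimize(g,x0,args=(cs,),method="Nelder-Mead",options=dict(initial_simplex=np.array([x0,(x0[0]+.015,x0[1]),(x0[0],x0[1]+.015)]),xatol=2e-4,fatol=1e-4))
        print(n,cs,r.x.round(4),round(r.fun,3))
# caddy
off=np.array([150,100]);uv=np.array([(68,366),(335,290),(362,378),(95,455)])/2.9+off-.3
P=np.array([[.036,.104],[.036,-.104],[-.036,-.104],[-.036,.104]])
def res(p):
    c,s=np.cos(p[2]),np.sin(p[2]); W=P@np.array([[c,s],[-s,c]])+p[:2]
    return (proj(F["top"],np.c_[W,np.full(4,.03)])-uv).ravel()
r=least_squares(res,[.57,.12,0.2]); print("caddy",r.x.round(4),r.fun.round(1))
x,y,a=r.x
for b in (-.068,0,.068): print("bay",b,(x-b*np.sin(a)).round(4),(y+b*np.cos(a)).round(4))
c,s=np.cos(a),np.sin(a); W=P@np.array([[c,s],[-s,c]])+r.x[:2]
img=F["side"]["color"].copy()
for z in (.03,): cv2.polylines(img,[(proj(F["side"],np.c_[W,np.full(4,z)])*8).astype(np.int32)],True,(0,255,0),1,shift=3)
img2=F["top"]["color"].copy(); cv2.polylines(img2,[(proj(F["top"],np.c_[W,np.full(4,.03)])*8).astype(np.int32)],True,(0,255,0),1,shift=3)
cv2.imwrite("pics/c.png",np.hstack([cv2.resize(i,None,fx=2.9,fy=2.9)  for i in (img[195:325,240:350],img2[190:320,160:290])]))
E
```

```text
dropper tip [0.5875 0.0807 0.1003] [0.5861 0.0806 0.102 ] [0.5881 0.0826 0.102 ]
jar top [ 0.5343 -0.1805  0.1091] [ 0.5331 -0.1804  0.109 ] [ 0.5356 -0.181   0.109 ]
spice_jar ['top'] [ 0.535  -0.1817] 0.07
spice_jar ['side'] [ 0.5381 -0.1829] 0.066
spice_jar ['top', 'side'] [ 0.5365 -0.1826] 0.18
mandarin ['top'] [ 0.7011 -0.1079] 0.119
mandarin ['side'] [ 0.7025 -0.1105] 0.095
mandarin ['top', 'side'] [ 0.7017 -0.1086] 0.227
tub ['top'] [ 0.7253 -0.1977] 0.113
tub ['side'] [ 0.7276 -0.2041] 0.116
tub ['top', 'side'] [ 0.7257 -0.1984] 0.242
caddy [0.5756 0.1458 0.1618] [-0.4 -0.4  1.  -1.1  1.   0.1 -1.6  1.2]
bay -0.068 0.5865 0.0787
bay 0 0.5756 0.1458
bay 0.068 0.5646 0.2129
```

View pics/c.png

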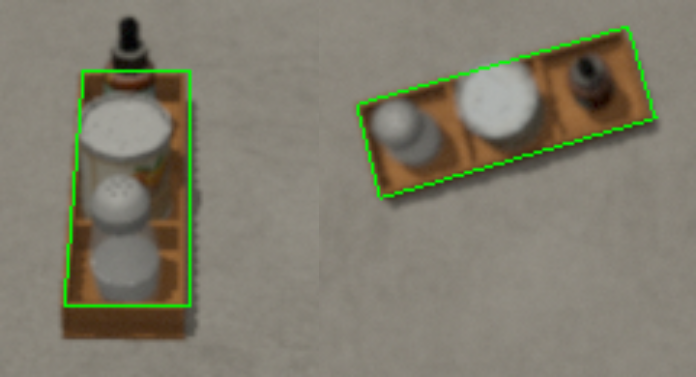

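The caddy fit holds in both views: yaw 0.162, target bay at (0.5865, 0.079). I'll turn the jaws across the row first.

>>> move_arm(series=[[0,0,0,0,0,-0.96,1],[0,0,0,0,0,-0.96,1],[0,0,0,0,0,-0.96,1],[0,0,0,0,0,-0.96,1],[0,0,0,0,0,-0.96,1],[0,0,0,0,0,-0.96,1],[0,0,0,0,0,-0.96,1],[0,0,0,0,0,-0.96,1],[0,0,0,0,0,-0.96,1],[0,0,0,0,0,-0.96,1]], squeeze=15)

```text
time: 2.45
eef_pos: [0.2398, -0.5771, 0.2446]
orientation: [0.0, 0.764, -0.645, 0.0]
force: [0.4, -0.3, 0.4]
width: 0.0871
grasp_force: 0.0
```

```bash
cat > go.py <<'E'
from h import *
import sys
def go(x,y,z,a=0.162):
    s=get_state(); p=np.array(s["eef_pos"]); q=np.array(s["orientation"]); r=R.from_quat(q[[1,2,3,0]])
    ty=np.array([-np.cos(a),-np.sin(a),0]); tz=np.array([0,0,-1.]); T=R.from_matrix(np.c_[np.cross(ty,tz),ty,tz])
    print("p",p.round(4),"w",round(s["width"],4),"t",round(s["time"],2),"q6",round(s["qpos"][5],2))
    print("shift shares",(r.inv().apply(np.array([x,y,z])-p)/.03).round(2),"turn shares",(np.degrees((r.inv()*T).as_rotvec())/8).round(2))
if __name__=="__main__": go(*map(float,sys.argv[1:]))
E
python3 go.py 0.5865 0.0807 0.2
```

```text
p [ 0.2398 -0.5771  0.2446] w 0.0871 t 2.45 q6 1.09
shift shares [-19.69 -15.06   1.49] turn shares [-0.   -0.    0.04]
```

>>> move_arm(series=[[-0.98,-0.75,0.07,0,0,0,1],[-0.98,-0.75,0.07,0,0,0,1],[-0.98,-0.75,0.07,0,0,0,1],[-0.98,-0.75,0.07,0,0,0,1],[-0.98,-0.75,0.07,0,0,0,1],[-0.98,-0.75,0.07,0,0,0,1],[-0.98,-0.75,0.07,0,0,0,1],[-0.98,-0.75,0.07,0,0,0,1],[-0.98,-0.75,0.07,0,0,0,1],[-0.98,-0.75,0.07,0,0,0,1]])

```text
time: 3.7
eef_pos: [0.4145, -0.2494, 0.2238]
orientation: [-0.0, 0.762, -0.647, 0.0]
force: [-0.1, -0.1, 0.4]
width: 0.0871
grasp_force: 0.0
```

>>> move_arm(series=[[-0.98,-0.75,0.07,0,0,0,1],[-0.98,-0.75,0.07,0,0,0,1],[-0.98,-0.75,0.07,0,0,0,1],[-0.98,-0.75,0.07,0,0,0,1],[-0.98,-0.75,0.07,0,0,0,1],[-0.98,-0.75,0.07,0,0,0,1],[-0.98,-0.75,0.07,0,0,0,1],[-0.98,-0.75,0.07,0,0,0,1],[-0.98,-0.75,0.07,0,0,0,1],[-0.98,-0.75,0.07,0,0,0,1]])

```text
time: 4.95
eef_pos: [0.5887, 0.0774, 0.2026]
orientation: [-0.0, 0.763, -0.647, 0.0]
force: [0.6, 0.7, -0.1]
width: 0.0872
grasp_force: 0.0
```

```bash
python3 go.py 0.5865 0.0807 0.066
python3 - <<'E'
from fit import *
f=grab_frame("wrist"); r=cut_out("wrist","dropper"); print([(q["p"],q["location"]) for q in r])
print(proj(f,[[.5865,.0807,.106],[.5865,.0807,.004]]).round(0))
img=f["color"].copy(); cv2.imwrite("pics/w1.png",img)
E
```

```text
p [0.5887 0.0774 0.2026] w 0.0872 t 4.95 q6 -0.24
shift shares [-0.12  0.06  4.55] turn shares [-0.   -0.    0.01]
[(0.61, [270.9, 202.5])]
[[277. 228.]
 [276. 196.]]
```

View pics/w1.png

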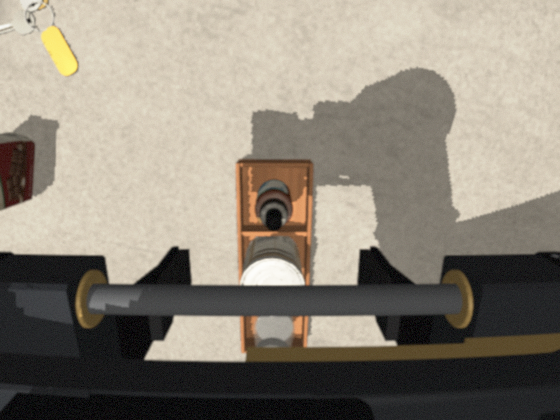

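The wrist view shows the dropper's cap at about (274,216), but my estimate projects to (277,228). I'll check the caddy's rim corners, (238,160) and (313,160), against the wrist calibration.

Run:
```python
from h import *
f=grab_frame("wrist"); x,y,a=.5756,.1458,.1618
c,s=np.cos(a),np.sin(a); L=lambda u,v,z:[x+c*u-s*v,y+s*u+c*v,z]
print(proj(f,[L(.036,-.104,.03),L(-.036,-.104,.03),L(.036,-.034,.03),L(-.036,-.034,.03)]).round(1), np.array(f["extrinsics"])[:3,3].round(3))
for uv,z in [((238,160),.03),((313,160),.03),((274,216),.106),((276,240),.106)]: print(uv,onz(f,uv,z).round(4))
print(proj(f,[[.5865,.0807,z] for z in (.106,.074,.004)]).round(0).tolist())
t=grab_frame("top"); 
i=f["color"][150:250,225:325]; cv2.imwrite("pics/w2.png",cv2.resize(i,None,fx=4,fy=4,interpolation=2))
```

```text
[[238.6 160.3]
 [317.5 160.7]
 [240.3 232.8]
 [314.7 233.2]] [0.602 0.005 0.342]
(238, 160) [0.6285 0.0488 0.03  ]
(313, 160) [0.561  0.0374 0.03  ]
(274, 216) [0.5909 0.0737 0.106 ]
(276, 240) [0.5864 0.0916 0.106 ]
[[278.0, 226.0], [278.0, 214.0], [277.0, 195.0]]
```

View pics/w2.png

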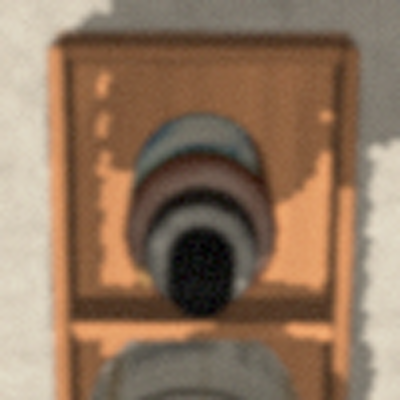

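The two agree within about 3 mm, so the dropper is at about (0.588, 0.079). I'll descend and grasp.

>>> move_arm(series=[[-0.05,0,0.8,0,0,0,1],[0,0,0.8,0,0,0,1],[0,0,0.8,0,0,0,1],[0,0,0.8,0,0,0,1],[0,0,0.8,0,0,0,1],[0,0,0.55,0,0,0,1],[0,0,0,0,0,0,1],[0,0,0,0,0,0,0],[0,0,0,0,0,0,0],[0,0,0,0,0,0,0]])

```text
time: 6.4
eef_pos: [0.5883, 0.0779, 0.0668]
orientation: [-0.001, 0.762, -0.647, 0.0]
force: [0.4, 0.1, -0.8]
width: 0.0648
grasp_force: 0.0
```

>>> move_arm(series=[[0,0,0,0,0,0,0],[0,0,0,0,0,0,0],[0,0,0,0,0,0,0],[0,0,0,0,0,0,0],[0,0,-0.1,0,0,0,0],[0,0,-0.2,0,0,0,0],[0,0,-0.3,0,0,0,0],[0,0,-0.4,0,0,0,0],[0,0,-0.5,0,0,0,0],[0,0,-0.5,0,0,0,0]])

```text
time: 7.65
eef_pos: [0.5881, 0.0778, 0.1275]
orientation: [-0.0, 0.763, -0.647, 0.0]
force: [-0.3, -0.1, -0.8]
width: 0.0317
grasp_force: 15.0
```

```bash
python3 go.py 0.5 -0.06 0.13
python3 - <<'E'
from h import *
print(get_state()["grasp_force"])
f=grab_frame("side"); r=cut_out("side","dropper"); print([(q["p"],q["location"]) for q in r][:2])
cv2.imwrite("pics/s2.png",cv2.resize(f["color"][100:320,180:400],None,fx=2.5,fy=2.5))
E
```

```text
p [0.5881 0.0778 0.1275] w 0.0317 t 7.65 q6 -0.24
shift shares [ 4.05  3.65 -0.09] turn shares [-0.01  0.    0.01]
14.98203354945872
[(0.65, [287.7, 201.7])]
```

View pics/s2.png

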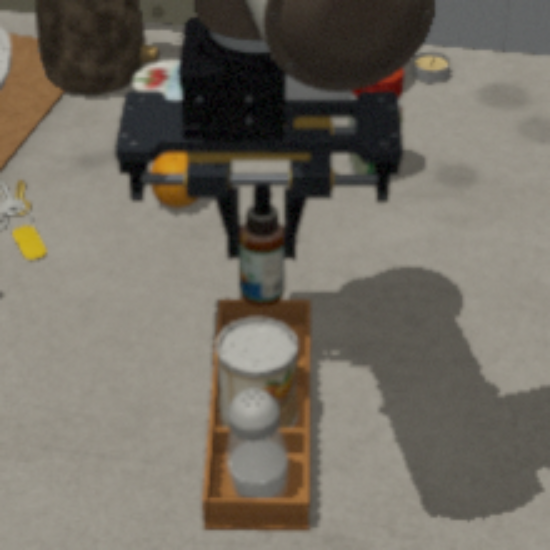

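The dropper is held upright, clear of the rim. I'll carry it to (0.50, -0.06) and lower it to TCP z of about 0.063.

>>> move_arm(series=[[0.2,0.2,0,0,0,0,0],[0.4,0.35,0,0,0,0,0],[0.6,0.5,0,0,0,0,0],[0.6,0.55,0,0,0,0,0],[0.6,0.55,0,0,0,0,0],[0.6,0.55,0,0,0,0,0],[0.5,0.45,0,0,0,0,0],[0.35,0.3,0,0,0,0,0],[0.2,0.2,0,0,0,0,0],[0,0,0,0,0,0,0]])

```text
time: 9.0
eef_pos: [0.4996, -0.0602, 0.1261]
orientation: [-0.0, 0.762, -0.647, 0.0]
force: [-0.5, -0.0, -1.1]
width: 0.0321
grasp_force: 15.0
```

>>> move_arm(series=[[0,0,0.2,0,0,0,0],[0,0,0.35,0,0,0,0],[0,0,0.4,0,0,0,0],[0,0,0.4,0,0,0,0],[0,0,0.3,0,0,0,0],[0,0,0.2,0,0,0,0],[0,0,0.1,0,0,0,0],[0,0,0.05,0,0,0,0],[0,0,0,0,0,0,0],[0,0,0,0,0,0,0]])

```text
time: 10.25
eef_pos: [0.4999, -0.06, 0.0664]
orientation: [-0.0, 0.762, -0.647, 0.0]
force: [-0.3, 0.3, -0.9]
width: 0.0319
grasp_force: 15.0
```

```bash
python3 go.py 0.5 -0.06 0.063; python3 -c "
from h import *
s=get_state();print(s['force'],s['grasp_force'])"
```

```text
p [ 0.4999 -0.06    0.0664] w 0.0319 t 10.25 q6 -0.04
shift shares [ 0.   -0.    0.11] turn shares [-0.01 -0.    0.01]
[-0.32789344  0.3445641  -0.88170011] 14.981874478398822
```

>>> move_arm(series=[[0,0,0.04,0,0,0,0],[0,0,0.04,0,0,0,0],[0,0,0.02,0,0,0,0],[0,0,0,0,0,0,0],[0,0,0,0,0,0,0],[0,0,0,0,0,0,0],[0,0,0,0,0,0,0],[0,0,0,0,0,0,0],[0,0,0,0,0,0,0],[0,0,0,0,0,0,0]])

```text
time: 11.5
eef_pos: [0.4997, -0.06, 0.063]
orientation: [0.0, 0.762, -0.647, 0.0]
force: [-0.2, 0.4, -1.1]
width: 0.0316
grasp_force: 15.0
```

>>> move_arm(series=[[0,0,0.03,0,0,0,0],[0,0,0,0,0,0,0],[0,0,0,0,0,0,0.45],[0,0,0,0,0,0,0.5],[0,0,0,0,0,0,0.6],[0,0,0,0,0,0,1],[0,0,0,0,0,0,1],[0,0,0,0,0,0,1],[0,0,-0.3,0,0,0,1],[0,0,-0.6,0,0,0,1]])

```text
time: 12.75
eef_pos: [0.4992, -0.0601, 0.0893]
orientation: [0.001, 0.762, -0.647, -0.0]
force: [0.2, -0.4, -0.8]
width: 0.0859
grasp_force: 0.0
```

>>> move_arm(series=[[0,0,-0.9,0,0,0,1],[0,0,-1,0,0,0,1],[0,0,-1,0,0,0,1],[0,0,-1,0,0,0,1],[0,0,0,0,0,0,1],[0,0,0,0,0,0,1],[0.8,0,0,0,0,0,1],[0.8,0,0,0,0,0,1],[0.8,0,0,0,0,0,1],[0.8,0,0,0,0,0,1]])

```text
time: 14.0
eef_pos: [0.5146, -0.1554, 0.2047]
orientation: [0.001, 0.762, -0.647, -0.001]
force: [0.6, -0.6, -0.1]
width: 0.0871
grasp_force: 0.0
```

```bash
python3 go.py 0.5362 -0.182 0.207
python3 - <<'E'
from fit import *
for c in ("side","top"):
    f=grab_frame(c)
    for n in ("dropper","spice_jar"):
        r=cut_out(c,n)
        for q in r[:1]:
            ys,xs=np.nonzero(q["pixels"]); print(c,n,q["p"],q["location"],xs.min(),xs.max(),ys.min(),ys.max())
    print(proj(f,[[.5,-.06,0],[.5,-.06,.102]]).round(0).tolist())
    if c=="side": cv2.imwrite("pics/s3.png",cv2.resize(f["color"][60:280,220:440],None,fx=2.5,fy=2.5))
E
```

```text
p [ 0.5146 -0.1554  0.2047] w 0.0871 t 14.0 q6 0.16
shift shares [ 0.99 -0.57 -0.08] turn shares [0.02 0.01 0.01]
side dropper 0.56 [341.9, 189.0] 330 347 166 208
side spice_jar 0.68 [326.0, 146.7] 319 340 123 174
[[339.0, 203.0], [341.0, 164.0]]
top spice_jar 0.6 [374.9, 230.2] 366 391 222 239
[[324.0, 253.0], [327.0, 246.0]]
```

View pics/s3.png

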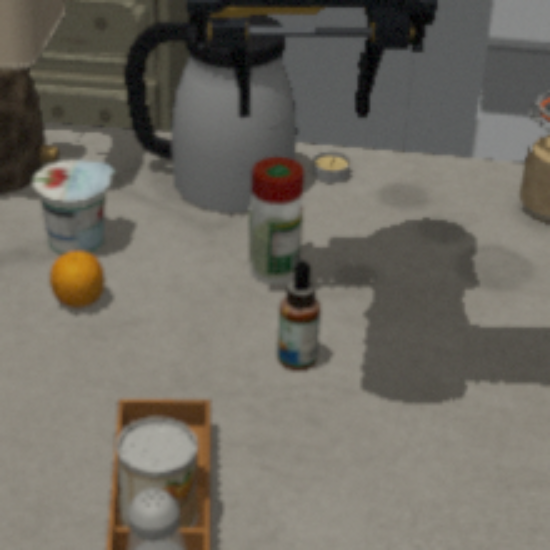

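The dropper stands upright on the worktop with its base at about (339,206) in side-frame pixels. Before descending on the jar, I'll check how far away the jug behind it is.

```bash
python3 - <<'E'
from h import *
f=grab_frame("side"); t=grab_frame("top")
for uv in [(314,142),(291,130),(339,125)]: print("jug base",uv,onz(f,uv,0).round(3))
for z in (0,.05,.1,.15): print(z,onz(t,(411,198),z).round(3))
for uv,z in [((272,120),.0),((272,120),.1)]: print("handle",onz(f,uv,z).round(3))
E
python3 go.py 0.5362 -0.182 0.067
```

```text
jug base (314, 142) [ 0.588 -0.289  0.   ]
jug base (291, 130) [ 0.654 -0.335  0.   ]
jug base (339, 125) [ 0.536 -0.381  0.   ]
0 [ 0.596 -0.27   0.   ]
0.05 [ 0.586 -0.256  0.05 ]
0.1 [ 0.575 -0.242  0.1  ]
0.15 [ 0.565 -0.227  0.15 ]
handle [ 0.712 -0.377  0.   ]
handle [ 0.673 -0.208  0.1  ]
p [ 0.5151 -0.1541  0.2059] w 0.087 t 14.4 q6 0.15
shift shares [ 1.03 -0.54  4.63] turn shares [0.   0.   0.02]
```

The jug's front edge is at y of about -0.28, which clears the gripper. Next I'll move above the jar, descend and grasp.

>>> move_arm(series=[[0.5,-0.27,0,0,0,0,1],[0.5,-0.27,0,0,0,0,1],[0,0,0.6,0,0,0,1],[0,0,0.8,0,0,0,1],[0,0,0.8,0,0,0,1],[0,0,0.8,0,0,0,1],[0,0,0.7,0,0,0,1],[0,0,0.55,0,0,0,1],[0,0,0.35,0,0,0,1],[0,0,0,0,0,0,1]])

```text
time: 15.65
eef_pos: [0.536, -0.1818, 0.0675]
orientation: [0.0, 0.762, -0.647, -0.001]
force: [-0.6, 0.5, 0.7]
width: 0.0872
grasp_force: 0.0
```

>>> move_arm(series=[[0,0,0,0,0,0,0],[0,0,0,0,0,0,0],[0,0,0,0,0,0,0],[0,0,0,0,0,0,0],[0,0,0,0,0,0,0],[0,0,0,0,0,0,0],[0,0,0,0,0,0,0],[0,0,-0.1,0,0,0,0],[0,0,-0.2,0,0,0,0],[0,0,-0.3,0,0,0,0]], squeeze=20)

```text
time: 16.9
eef_pos: [0.5361, -0.1816, 0.0864]
orientation: [0.0, 0.762, -0.647, -0.0]
force: [0.3, -0.6, -1.2]
width: 0.0453
grasp_force: 20.0
```

>>> move_arm(series=[[0,0,-0.4,0,0,0,0],[0,0,-0.5,0,0,0,0],[0,0,-0.6,0,0,0,0],[0,0,-0.6,0,0,0,0],[0,0,-0.6,0,0,0,0],[0,0,-0.5,0,0,0,0],[0,0,-0.3,0,0,0,0],[0,0,-0.1,0,0,0,0],[0,0,0,0,0,0,0],[0,0,0,0,0,0,0]])

```text
time: 18.15
eef_pos: [0.5357, -0.1816, 0.1934]
orientation: [0.0, 0.762, -0.647, -0.001]
force: [0.6, 0.1, -1.2]
width: 0.0453
grasp_force: 20.0
```

```bash
python3 go.py 0.5875 0.079 0.19
```

```text
p [ 0.5357 -0.1816  0.1934] w 0.0453 t 18.15 q6 0.2
shift shares [-8.29 -3.11  0.11] turn shares [0.01 0.   0.01]
```

>>> move_arm(series=[[-0.2,-0.1,0,0,0,0,0],[-0.4,-0.15,0,0,0,0,0],[-0.6,-0.2,0,0,0,0,0],[-0.7,-0.25,0,0,0,0,0],[-0.7,-0.25,0,0,0,0,0],[-0.7,-0.25,0,0,0,0,0],[-0.7,-0.25,0,0,0,0,0],[-0.7,-0.25,0,0,0,0,0],[-0.7,-0.3,0,0,0,0,0],[-0.7,-0.3,0,0,0,0,0]])

```text
time: 19.4
eef_pos: [0.5747, 0.0119, 0.1942]
orientation: [-0.0, 0.763, -0.647, 0.0]
force: [0.9, 0.5, -0.7]
width: 0.0452
grasp_force: 20.0
```

>>> move_arm(series=[[-0.7,-0.25,0,0,0,0,0],[-0.6,-0.25,0,0,0,0,0],[-0.5,-0.2,0,0,0,0,0],[-0.3,-0.1,0,0,0,0,0],[-0.09,-0.01,0,0,0,0,0],[0,0,0.5,0,0,0,0],[0,0,0.5,0,0,0,0],[0,0,0.5,0,0,0,0],[0,0,0.3,0,0,0,0],[0,0,0,0,0,0,0]])

```text
time: 20.65
eef_pos: [0.5873, 0.0786, 0.139]
orientation: [0.001, 0.762, -0.647, -0.0]
force: [-0.6, -0.7, -1.0]
width: 0.0453
grasp_force: 20.0
```

```bash
python3 go.py 0.5875 0.079 0.0735
python3 - <<'E'
from h import *
a=[]
for c,(r0,r1,c0,c1) in {"side":(110,320,220,360),"top":(140,350,180,320),"wrist":(120,330,200,340)}.items():
    f=grab_frame(c); a.append(cv2.resize(f["color"][r0:r1,c0:c1],None,fx=1.9,fy=1.9,interpolation=2))
cv2.imwrite("pics/p.png",np.hstack(a))
E
```

```text
p [0.5873 0.0786 0.139 ] w 0.0453 t 20.65 q6 -0.24
shift shares [-0.01 -0.01  2.18] turn shares [ 0.01 -0.    0.01]
```

View pics/p.png

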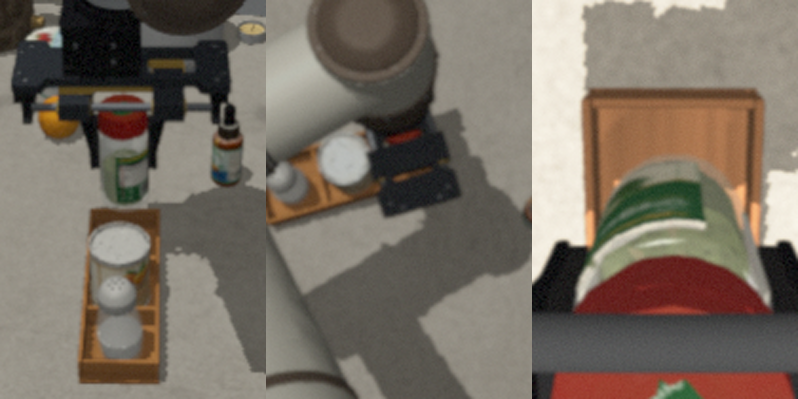

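The dropper stands to one side, and the jar hangs centred over the emptied bay (wrist view: jar axis about 672, caddy centre about 674 in the composite). I'll lower it.

>>> move_arm(series=[[0,0,0.2,0,0,0,0],[0,0,0.35,0,0,0,0],[0,0,0.4,0,0,0,0],[0,0,0.4,0,0,0,0],[0,0,0.35,0,0,0,0],[0,0,0.25,0,0,0,0],[0,0,0.15,0,0,0,0],[0,0,0.1,0,0,0,0],[0,0,0,0,0,0,0],[0,0,0,0,0,0,0]])

```text
time: 22.05
eef_pos: [0.588, 0.079, 0.0745]
orientation: [-0.0, 0.762, -0.647, 0.0]
force: [-0.0, 0.5, -1.9]
width: 0.045
grasp_force: 20.0
```

>>> move_arm(series=[[0,0,0.04,0,0,0,0],[0,0,0.03,0,0,0,0],[0,0,0.02,0,0,0,0],[0,0,0,0,0,0,0],[0,0,0,0,0,0,0.6],[0,0,0,0,0,0,0.65],[0,0,0,0,0,0,0.75],[0,0,0,0,0,0,1],[0,0,0,0,0,0,1],[0,0,0,0,0,0,1]])

```text
time: 23.3
eef_pos: [0.5878, 0.0789, 0.0714]
orientation: [-0.0, 0.762, -0.647, 0.0]
force: [0.2, -0.1, 0.5]
width: 0.0839
grasp_force: 0.0
```

>>> move_arm(series=[[0,0,-0.3,0,0,0,1],[0,0,-0.6,0,0,0,1],[0,0,-0.9,0,0,0,1],[0,0,-1,0,0,0,1],[0,0,-1,0,0,0,1],[0,0,-0.8,0,0,0,1],[0,0,0,0,0,0,1],[0,0,0,0,0,0,1],[0,0,0,0,0,0,1],[0,0,0,0,0,0,1]])

```text
time: 24.55
eef_pos: [0.5874, 0.0788, 0.2085]
orientation: [0.001, 0.762, -0.647, -0.0]
force: [-0.5, -0.5, 1.1]
width: 0.0869
grasp_force: 0.0
```

Run:
```python
from h import *
s=get_state(); print(s["time"],s["eef_pos"],s["force"],s["grasp_force"])
f=grab_frame("side"); cv2.imwrite("pics/end.png",cv2.resize(f["color"][110:320,200:400],None,fx=2.5,fy=2.5))
for n in ("spice_jar","dropper"): print(n,[(q["p"],q["location"]) for q in cut_out("side",n)][:1])
print(proj(f,[[.588,.079,.113],[.5,-.06,.102]]).round(0).tolist())
```

```text
24.55 [0.5873902  0.07877936 0.20846847] [-0.50217831 -0.47264225  1.11226539] 0.0
spice_jar [(0.9, [284.5, 210.2])]
dropper [(0.62, [344.5, 186.4])]
[[285.0, 197.0], [341.0, 164.0]]
```

View pics/end.png

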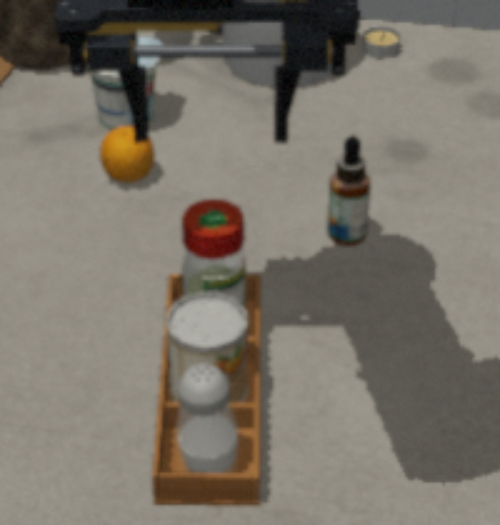

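The jar stands upright in the emptied bay (cap at about (285,196) in the side frame, where it should be) and the dropper stands on the worktop at about (340,200). The gripper is clear, so I'm handing the job in.

```bash
python3 -c "
from station import *
print(job_done())"
```

```text
the job is handed in; nothing more can be done
None
```

I handed the job in after about 25 s of robot time: the dropper bottle stands upright on the free worktop, and the spice jar stands upright in the emptied bay. The salt shaker and tin are still in their bays; no verdict came back when I handed it in.

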